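# Switch on the warming plates under the two pots

## Task

Switch on the warming plate under the lidded pot first and then the one under the open pot: with the fingertips, gently press the raised half of each plate's rocker switch fully down, then draw the hand back. Leave the plate under the bowl switched off, and do not shift the pots, the bowl or the shaker.

Things in the scene. Friction and masses are not known exactly. Their poses are not given: they have to be found in the camera images.
- plate_lidded: Fixed steel warming plate that carries the pot with the lid: a slab 280 (x) x 190 (y) x 40 mm with a black round hob disc (radius 85, top at z = 45 mm, centre at x = +45 mm). Origin at the centre of its underside on the counter, z up; its switch is towards -x, centred at x = -95, y = 0 mm. Grey frame round the switch: top at 42 mm. The three are alike.
- switch_lidded (a joint): Rocker switch of the plate under the pot with the lid, rad: 0 to 0.04 = off, 0.36 = fully on. Black V-shaped paddle 54 (x) x 34 (y) x 6 mm, hinged across its middle, 46 mm above the counter. Off: the half away from the pot is raised, its end 10 mm above the other, level half. Pressed straight down with 1 to 3 N it lies level, top at 49 mm: on. It stays as left (no spring).
- switch_lidded_press (a point): Point to press on that switch: on the top surface of the half that is raised when off, 20 mm from the hinge line, mid-width. It moves with the paddle; about 56 mm above the counter when off, 49 mm when on. Its x axis points (level when off, tipped up 0.36 rad when on) from the switch towards the pot with the lid; its y axis runs along the hinge.
- plate_open: Fixed steel warming plate that carries the open pot: a slab 280 (x) x 190 (y) x 40 mm with a black round hob disc (radius 85, top at z = 45 mm, centre at x = +45 mm). Origin at the centre of its underside on the counter, z up; its switch is towards -x, centred at x = -95, y = 0 mm. Grey frame round the switch: top at 42 mm. The three are alike.
- switch_open (a joint): Rocker switch of the plate under the open pot, rad: 0 to 0.04 = off, 0.36 = fully on. Black V-shaped paddle 54 (x) x 34 (y) x 6 mm, hinged across its middle, 46 mm above the counter. Off: the half away from the pot is raised, its end 10 mm above the other, level half. Pressed straight down with 1 to 3 N it lies level, top at 49 mm: on. It stays as left (no spring).
- switch_open_press (a point): Point to press on that switch: on the top surface of the half that is raised when off, 20 mm from the hinge line, mid-width. It moves with the paddle; about 56 mm above the counter when off, 49 mm when on. Its x axis points (level when off, tipped up 0.36 rad when on) from the switch towards the open pot; its y axis runs along the hinge.
- plate_bowl: Fixed steel warming plate that carries the shallow bowl: a slab 280 (x) x 190 (y) x 40 mm with a black round hob disc (radius 85, top at z = 45 mm, centre at x = +45 mm). Origin at the centre of its underside on the counter, z up; its switch is towards -x, centred at x = -95, y = 0 mm. Grey frame round the switch: top at 42 mm. The three are alike.
- switch_bowl (a joint): Rocker switch of the plate under the shallow bowl, rad: 0 to 0.04 = off, 0.36 = fully on. Black V-shaped paddle 54 (x) x 34 (y) x 6 mm, hinged across its middle, 46 mm above the counter. Off: the half away from the pot is raised, its end 10 mm above the other, level half. Pressed straight down with 1 to 3 N it lies level, top at 49 mm: on. It stays as left (no spring).
- switch_bowl_press (a point): Point to press on that switch: on the top surface of the half that is raised when off, 20 mm from the hinge line, mid-width. It moves with the paddle; about 56 mm above the counter when off, 49 mm when on. Its x axis points (level when off, tipped up 0.36 rad when on) from the switch towards the shallow bowl; its y axis runs along the hinge.
- pot_lidded: Loose steel pot with its lid on and a knob on top (one rigid piece), radius 73, 108 mm high to the top of the knob, two loop handles reaching 96 mm from the axis at 52 mm height. Origin at the centre of its underside, z up.
- pot_open: Loose steel pot without a lid, radius 70, 70 mm high, with the same two loop handles. Origin at the centre of its underside, z up.
- bowl: Loose steel bowl without handles, rim radius 78, 60 mm high. Origin at the centre of its underside, z up.
- shaker: Loose steel shaker, radius 26, 92 mm high, standing on the counter beside the plates. Origin at the centre of its underside, z up.
Mind the look-alikes: they are no part of the job. Leave any yellow look-alike of the pot_lidded alone. What is shaped like the bowl but yellow is not meant.

How it is judged:
By the outcome, as a careful person would: the job done as asked, in the order asked, and still so for the second after the job is handed in, with the robot touching nothing.
It also fails if it takes over 38 s, if anything falls off the work surface, if the arm or the gripper's body presses on something with over 40 N, if the wrist force passes 120 N, or if a joint passes its speed limit or range.

## Robot

A 6-joint arm with a two-finger parallel gripper is mounted at the origin on the work surface. World frame = base frame: x ahead of the robot, y to its left, z up, the work surface at z = 0. Lengths are in m, angles in rad, forces in N, time in s.
With the tool pointing down it reaches from about 0.375 to 0.975 m from the base axis. Payload 3.8 kg.
Tool frame: the origin (TCP) lies between the finger pads; the fingertips stand 8 mm ahead of it and the grasp point (between the pads) lies 11 mm behind it (tcp_to_tips is the distance from the TCP to the fingertips, in m); z points along the fingers, y is the line along which they close (so a half turn about z gives the same grasp; the last joint's range is limited). The gripper opens to 85 mm and grips with 20 to 120 N. Pads are 22 mm wide; open, the fingers measure 114 mm over their backs; the gripper's body (76 mm by 85 mm) begins 54 mm behind the grasp point. The pads swing forward as they close: fully open they stand 13 mm farther back than shut.
Start: joints at [1.184, 0.264, 1.604, -0, 1.274, -0.037], TCP at [0.231, 0.634, 0.239] pointing down, gripper open.
Joint ranges: [-2.63, 2.63], [-0.94, 2.18], [0.31, 2.57], [-1.31, 4.45], [0, 2.66], [-2.55, 2.55]. Speed limits (rad/s): [2.57, 2.57, 3.14, 3.14, 3.14, 3.14].

## Interface

Orientations are given as a rotation vector (axis times angle).
In Python, from workcell import * gives the robot as it stands.
- The arm moves only by the tool move_arm, never from a script. Its argument "series" is one flat list of numbers, 7 for each row, row after row: the finger opening in cm, from 0 to 8.54, then the shift along the tool's x, y, z in cm, then the turn, a rotation vector about the tool's x, y, z in degrees. A call has 1 to 5 rows; each row shifts and turns the commanded pose from where the row before left it, along the tool's axes as they then stand; what a row does not reach is not made up. A row lasts 1/8 s, in which the tool goes at most 62.5 mm and 10.7 degrees, less where a joint would pass 70% of its speed; a pose out of reach is approached as far as the arm can. A call is refused whole if a number of a shift passes 6.25 or a number of a turn 10.7, either way. A call with a gripper value outside its range is refused whole. The fingers move at their own pace and stop on an object; "grip_force" is the grip in N (left out, the last holds). Time passes only in rows, so rows that do not move let the fingers close. It gives the time, the measured TCP pose, the force, the opening and the grip force at its end, in the units of the state.
- read_state(): the state, without advancing time (a new reading comes with each control period).
- read_camera(name): name is "side" or "top"; returns the picture (384x512x3 uint8, red, green, blue); there is no depth.
- calibration(name): a dict with "camera_matrix" (3x3 intrinsics, pixels), "rvec" (rotation vector, rad) and "tvec" (3), from world to camera coordinates, as OpenCV has them. Camera axes: x right, y down, z forward; pixel columns grow to the right and rows downward; lengths in m; the calibration is good to about 2 mm. A picture is of the moment at which its call begins. calibration takes no time and is no camera call.
- finish_job(): hands the job in; it is judged then, once.
The state is a dict: "time": time; "q": joint angles; "joint_vel": joint speeds; "joint_torque": joint torques, N m; "tool_pos": TCP position; "tcp_rot": TCP orientation; "wrist_force": force on the tool from outside, world axes, zero at the start; "torque": the same for the moment, N m; "width": opening from 0.0 (shut) to 1.0 (fully open); "grip_force": force on a finger pad.
Only numpy, scipy, OpenCV 4.12 (cv2) and the standard library are available. Lean on these libraries where they do the work, as an engineer would, in place of code of your own. Each camera call takes 0.05 s, during which the arm holds its last target. There are 200 camera calls.

## Working session

There is one attempt and no reset: what is moved stays moved. The work goes in short steps, Python scripts to look and compute and a tool call to move; the robot and the scene stay as the last step left them, time stands still between calls to the robot, and variables do not carry over. Pictures are saved under pics/ and viewed, at most 10 in all, crops included, and the job is handed in when it is done.

Besides the shell and the picture viewer there is one more tool, called by a JSON object that holds its "op" and its "data". move_arm: Moves the arm, as the interface text tells. Its arguments: {"type":"object","properties":{"series":{"type":"array"},"grip_force":{"type":"number"}},"required":["series"]}

```bash
mkdir -p pics; python3 - <<'E'
from workcell import *
import cv2,numpy as np
for n in("top","side"):
    cv2.imwrite(f"pics/{n}0.png",cv2.resize(read_camera(n)[:,:,::-1],(800,600),interpolation=cv2.INTER_CUBIC))
    c=calibration(n);R=cv2.Rodrigues(np.array(c["rvec"]))[0];print(n,c,-R.T@np.array(c["tvec"]).ravel())
print(read_state())
E
```

```text
top {'camera_matrix': array([[455.74552157,   0.        , 254.07028795],
       [  0.        , 455.74552157, 191.16865106],
       [  0.        ,   0.        ,   1.        ]]), 'rvec': array([ 2.19026469, -2.15039518,  0.1029714 ]), 'tvec': array([-0.04534075,  0.50410917,  1.69726393])} [ 0.33778678 -0.04173833  1.73811527]
side {'camera_matrix': array([[369.37983642,   0.        , 254.0287873 ],
       [  0.        , 369.37983642, 187.25194884],
       [  0.        ,   0.        ,   1.        ]]), 'rvec': array([ 2.16862342, -0.07867561,  0.07151427]), 'tvec': array([-0.52068092,  0.03931825,  1.29416705])} [ 0.41456286 -1.08561605  0.77272137]
{'time': 0.1, 'q': array([ 1.18411270e+00,  2.64715401e-01,  1.60527556e+00, -5.34248633e-05,
        1.27372000e+00, -3.69231358e-02]), 'joint_vel': array([-0.00015354, -0.00096357, -0.00363218, -0.0003447 ,  0.00152292,
        0.00127974]), 'joint_torque': array([-3.64312164e-04, -5.16711867e+01, -3.68587196e+01, -6.71195971e-05,
        6.24297943e-03, -7.77966670e-05]), 'tool_pos': array([0.23108403, 0.63349912, 0.23804061]), 'tcp_rot': array([-0.54651301, -3.09328839,  0.00326953]), 'wrist_force': array([ 0.12478443, -0.03875265, -0.04889872]), 'torque': array([-0.008022  ,  0.01050832,  0.00505448]), 'grip_force': 0.0, 'width': 1.0006991752994459}
```

View pics/top0.png

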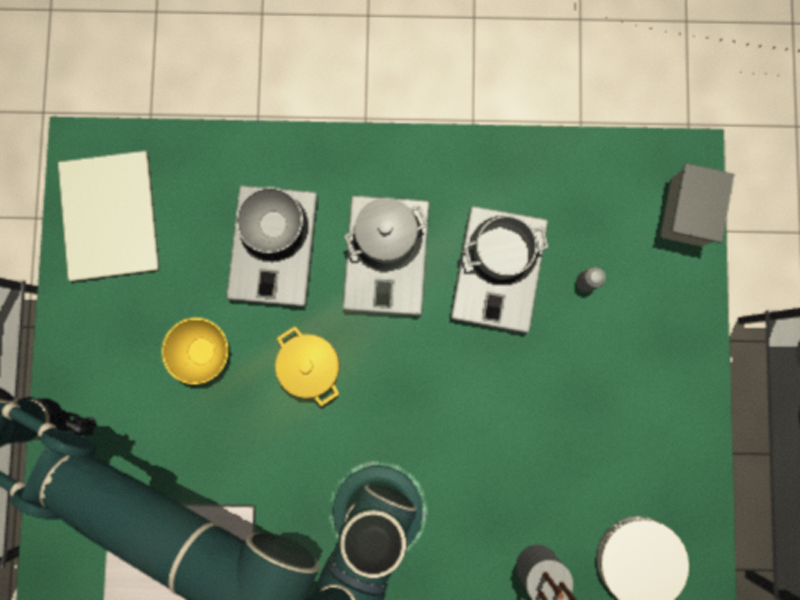

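View pics/side0.png

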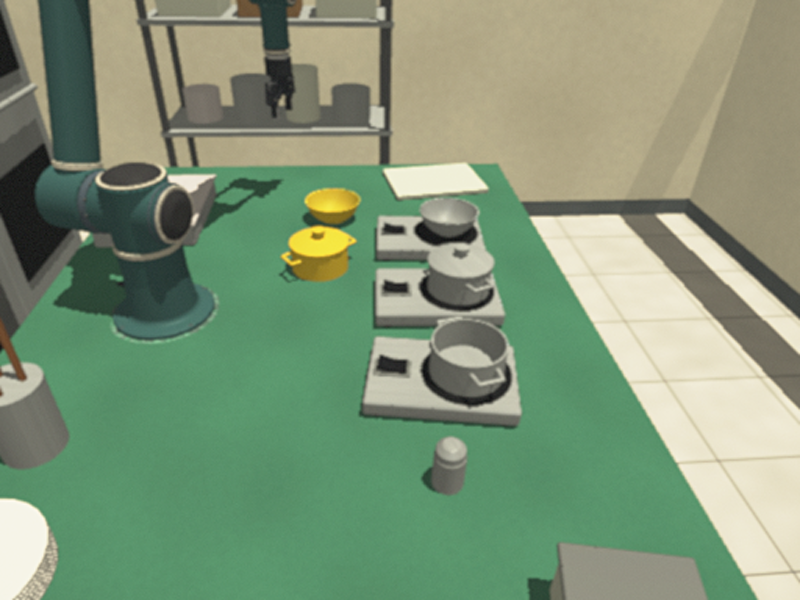

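```bash
cat > h.py <<'E'
from workcell import *
import cv2,numpy as np
def cam(n):
    c=calibration(n);return np.array(c["camera_matrix"]),cv2.Rodrigues(np.array(c["rvec"]))[0],np.array(c["tvec"]).ravel()
def plane(n,px,z):
    K,R,t=cam(n);o=-R.T@t
    d=(R.T@np.linalg.inv(K)@np.c_[np.reshape(px,(-1,2)),np.ones(len(np.reshape(px,(-1,2))))].T).T
    return o+d*((z-o[2])/d[:,2])[:,None]
def tri(pt,ps):
    P=[]
    for n in("top","side"):
        K,R,t=cam(n);P.append(K@np.c_[R,t])
    X=cv2.triangulatePoints(P[0],P[1],np.float64(pt).reshape(2,1),np.float64(ps).reshape(2,1)).ravel();return X[:3]/X[3]
def proj(n,X):
    K,R,t=cam(n);p=K@(R@np.array(X)+t);return p[:2]/p[2]
E
python3 - <<'E'
from h import *
t=read_camera("top");s=read_camera("side")
np.save("t.npy",t);np.save("s.npy",s)
a=cv2.resize(t[115:218,140:356,::-1],None,fx=3.7,fy=3.7,interpolation=cv2.INTER_CUBIC)
b=cv2.resize(s[120:275,225:345,::-1],None,fx=3.7,fy=3.7,interpolation=cv2.INTER_CUBIC)
cv2.imwrite("pics/t1.png",a);cv2.imwrite("pics/s1.png",b)
# dark paddle blobs
for n,im,cs in(("top",t,((384,293),(494,306),(268,284))),("side",s,((396,287),(392,365),(394,229)))):
    v=im.max(2)
    for c in cs:
        x,y=int(c[0]*.64),int(c[1]*.64)
        w=v[y-10:y+11,x-14:x+15]; print(n,c,"\n",w[::2,::1] if n=="top" else w[::2])
E
```

```text
top (384, 293) 
 [[215 214 214 215 215 214 213 211 210 205 206 203 205 207 210 213 214 211
  211 212 211 208 209 212 211 211 211 212 216]
 [215 215 212 213 212 209 210 210 191 157 143 144 139 143 146 149 147 142
  145 156 167 188 206 211 211 211 213 214 216]
 [213 213 210 212 211 208 209 210 185 142 111  86  81  81  82  84  84  86
   90 121 150 181 208 213 211 213 215 217 216]
 [210 210 209 209 209 208 210 206 185 136 100  81  78  77  79  79  82  82
   86 122 172 203 211 213 214 214 215 217 216]
 [209 206 207 209 206 211 210 205 180 129  85  78  80  78  79  78  76  76
   92 132 175 203 211 211 213 215 215 217 216]
 [204 205 207 208 207 210 210 202 177 125  77  73  70  72  72  71  72  75
   94 135 183 210 212 214 214 213 216 219 219]
 [204 205 207 207 208 209 208 198 167 120  69  64  63  60  62  60  60  65
   94 137 180 208 213 214 213 213 217 218 219]
 [203 205 205 208 208 209 207 184 139 111  70  59  62  62  63  60  58  65
   95 135 175 210 212 212 217 212 215 220 217]
 [203 203 208 208 209 211 206 185 135  99  64  62  61  60  61  61  55  65
  109 143 176 211 213 215 216 215 218 219
[... 6296 characters left out ...]
128  83  40  32  35  36  38  34  36  38  35  38
   38  41  80 134 177 199 202 196 162  91  36]
 [149 121  89 133 184 176 136 101  72  63  57  51  50  43  39  38  43  40
   40  49  82 132 176 199 204 198 166  97  41]
 [150 121  94 137 185 183 154 148 150 151 153 151 150 149 152 151 151 153
  160 156 157 161 176 192 200 200 195 165 118]
 [150 118  93 139 190 207 205 203 204 203 205 203 203 203 203 203 201 202
  201 201 200 201 198 199 198 198 197 199 192]
 [148 122  92 139 189 204 204 201 203 201 205 201 200 201 203 202 202 201
  201 201 201 199 200 200 200 199 200 199 199]
 [150 120  93 136 186 202 201 200 201 200 200 200 198 199 200 198 197 200
  200 200 197 196 196 196 198 196 197 195 196]]
```

View pics/t1.png

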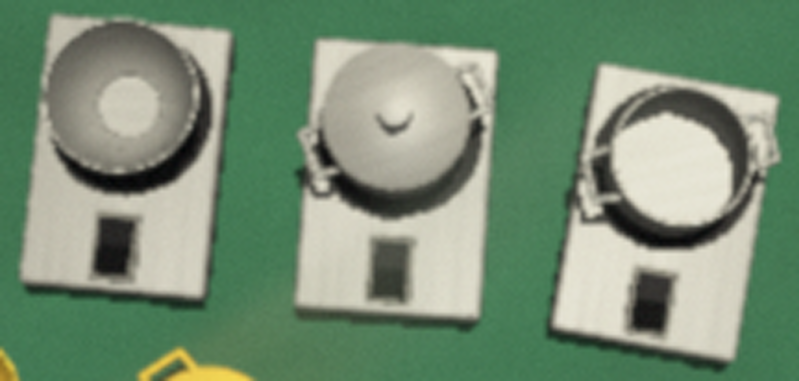

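View pics/s1.png

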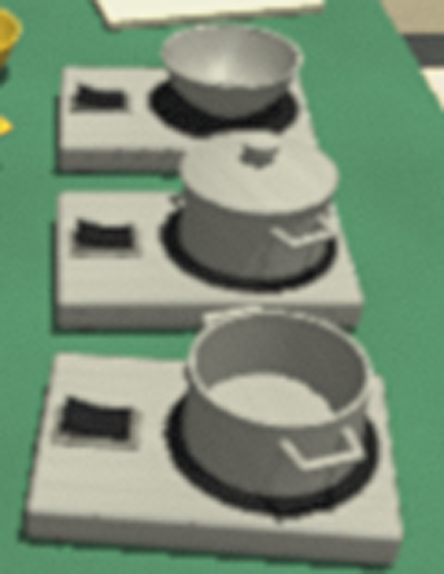

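```bash
python3 - <<'E'
from h import *
t=np.load("t.npy");s=np.load("s.npy")
def edge(im,p,q,step=1.0):
    # sub-pixel edges along normals of segment p-q on brightness-minus-saturation image, threshold midway
    g=cv2.GaussianBlur(im.min(2).astype(np.float32),(0,0),.6)
    p,q=np.array(p,float),np.array(q,float);d=(q-p)/np.linalg.norm(q-p);n=np.array([-d[1],d[0]])
    u=np.arange(-4,4.01,.1);P=[]
    for f in np.linspace(.12,.88,25):
        c=p+f*(q-p);l=np.float32(c+u[:,None]*n)
        v=cv2.remap(g,l[:,:1],l[:,1:],cv2.INTER_LINEAR).ravel()
        # crossing of 165 (top face ~200, sides/counter lower)
        k=np.where((v[:-1]-165)*(v[1:]-165)<0)[0]
        if len(k):P.append(l[k[np.argmin(abs(u[k]))]])
    return cv2.fitLine(np.float32(P),cv2.DIST_HUBER,0,.01,.01).ravel()
def inter(a,b):
    A=np.c_[a[:2],-b[:2]];x=np.linalg.solve(A,b[2:]-a[2:]);return a[2:]+x[0]*a[:2]
T=lambda *p:[(x/3.7+140,y/3.7+115) for x,y in p]
S=lambda *p:[(x/3.7+225,y/3.7+120) for x,y in p]
D={"lidded":(T((297,306),(478,316)),T((301,230),(297,306)),T((487,180),(478,316)),
             S((57,307),(60,193)),S((57,307),(350,300)),S((60,193),(170,193))),
   "open":(T((553,326),(735,355)),T((572,225),(553,326)),T((760,205),(735,355)),
           S((28,515),(55,357)),S((28,515),(240,530)),S((55,357),(180,360)))}
for k,(f,l,r,sf,sn,sfar) in D.items():
    F,L,R=[edge(t,*e) for e in(f,l,r)];A,B,C=[edge(s,*e) for e in(sf,sn,sfar)]
    tl,tr=inter(F,L),inter(F,R);sr,sl=inter(A,B),inter(A,C)
    print(k,"px",tl.round(1),tr.round(1),sl.round(1),sr.round(1))
    XL,XR=tri(tl,sl),tri(tr,sr);print(" tri",XL.round(4),XR.round(4),np.linalg.norm(XL-XR))
    for n,a,b in(("top",tl,tr),("side",sl,sr)):
        a,b=plane(n,a,.04)[0],plane(n,b,.04)[0];y=(a-b)/np.linalg.norm(a-b);x=np.array([y[1],-y[0],0])
        m=(a+b)/2;print(" ",n,np.linalg.norm(a-b).round(4),"yaw",np.arctan2(x[1],x[0]).round(4),"hinge",(m+x*.045)[:2].round(4),"press",(m+x*.025)[:2].round(4))
# paddle blobs
for n,im,cs in(("top",t,(("lidded",384,293),("open",494,306))),("side",s,(("lidded",396,287),("open",392,365)))):
    for k,cx,cy in cs:
        x,y=int(cx*.64),int(cy*.64);w=im.max(2)[y-12:y+13,x-13:x+13]
        m=np.uint8(w<(110 if k=="lidded" and n=="top" else 85));N,lab,st,cen=cv2.connectedComponentsWithStats(m)
        i=lab[12,13];c=cen[i]+(x-13,y-12);print(n,k,"blob",st[i],c.round(1),plane(n,c,.049)[0].round(4))
E
```

```text
lidded px [220.6 196. ] [268.3 199.8] [241.5 172.1] [241.7 200.3]
 tri [0.4827 0.089  0.0386] [ 0.4722 -0.0901  0.0392] 0.17938210681974734
  top 0.1793 yaw -0.0627 hinge [ 0.5223 -0.0034] press [ 0.5023 -0.0021]
  side 0.178 yaw -0.0529 hinge [ 0.5223 -0.0046] press [ 0.5024 -0.0035]
open px [289.5 202.2] [337.3 210.9] [240.7 215.7] [233.2 256.7]
 tri [ 0.4647 -0.1695  0.0374] [ 0.4351 -0.3482  0.0366] 0.1811622969625858
  top 0.1807 yaw -0.1618 hinge [ 0.4941 -0.2657] press [ 0.4743 -0.2625]
  side 0.1815 yaw -0.1679 hinge [ 0.4942 -0.2696] press [ 0.4745 -0.2663]
top lidded blob [  8   5  10  17 141] [244.9 187.9] [ 0.5139 -0.0017  0.049 ]
top open blob [  8   6  10  16 127] [315.5 196.4] [ 0.4869 -0.2648  0.049 ]
side lidded blob [ 5  9 16  7 89] [252.4 183.6] [ 0.5154 -0.0058  0.049 ]
side open blob [  4   7  19  11 153] [250.1 233.5] [ 0.4873 -0.2688  0.049 ]
```

Top view: bowl (left), lidded pot (middle) and open pot (right) each have a dark switch on the robot's side, with its raised half towards the robot. In the 800x600 top view the lidded switch is at (384,293) and the open one at (494,306). The plate corners triangulate to z≈0.038. The measured width of 180 mm, against the 190 mm given, implies about 5 mm of edge rounding. Corrected for that, the press points are about (0.496,-0.003) and (0.468,-0.263). I'll turn and shut the fingers, then travel.

{"op": "move_arm", "data": {"series": [0, 0, 0, 0, 0, 0, -8.3, 0, 0, 0, 0, 0, 0, -8.3, 0, -2, -4.1, 0, 0, 0, 0, 0, -2, -4.1, 0, 0, 0, 0, 0, -2, -4.1, 0, 0, 0, 0], "grip_force": 40}}

```text
time: 0.82
tool_pos: [0.2841, 0.5064, 0.2389]
tcp_rot: [-0.093, -3.14, 0.001]
wrist_force: [-1.1, -0.2, 0.4]
width: 0.0
grip_force: 0.0
```

{"op": "move_arm", "data": {"series": [0, -2, -4.1, 0, 0, 0, 0, 0, -2, -4.1, 0, 0, 0, 0, 0, -2, -4.1, 0, 0, 0, 0, 0, -2, -4.1, 0, 0, 0, 0, 0, -2, -4.1, 0, 0, 0, 0]}}

```text
time: 1.45
tool_pos: [0.3716, 0.2957, 0.2392]
tcp_rot: [0.094, 3.14, 0.0]
wrist_force: [0.4, -0.2, 0.4]
width: 0.004
grip_force: 0.0
```

{"op": "move_arm", "data": {"series": [0, -2, -4.1, 0, 0, 0, 0, 0, -2, -4.1, 0, 0, 0, 0, 0, -2, -4.1, 0, 0, 0, 0, 0, -2, -4.1, 0, 0, 0, 0, 0, -2, -4.1, 0, 0, 0, 0]}}

```text
time: 2.08
tool_pos: [0.4591, 0.085, 0.2393]
tcp_rot: [0.094, 3.14, 0.0]
wrist_force: [0.2, 0.9, -0.1]
width: 0.006
grip_force: 0.0
```

{"op": "move_arm", "data": {"series": [0, -2, -4.1, 0, 0, 0, 0, 0, -2, -4.1, 0, 0, 0, 0, 0, 0, 0, 0, 0, 0, 0, 0, 0, 0, 0, 0, 0, 0]}}

```text
time: 2.58
tool_pos: [0.4935, 0.0024, 0.239]
tcp_rot: [-0.096, -3.139, -0.001]
wrist_force: [-0.5, -0.1, -0.3]
width: 0.001
grip_force: 0.0
```

```bash
cat > rel.py <<'E'
from h import *
import sys
def rel(press,yaw):
    s=read_state();R=cv2.Rodrigues(np.array(s["tcp_rot"]))[0]
    d=np.array([*press,s["tool_pos"][2]])-s["tool_pos"]
    print("t",s["time"],"pos",s["tool_pos"].round(4),"w",round(s["width"],3),"F",s["wrist_force"].round(2),"q",s["q"].round(2))
    print("tool shift cm",(R.T@d*100).round(2),"tip z",(s["tool_pos"]+R[:,2]*.008)[2].round(4),"zaxis",R[:,2].round(4),
      "x dir deg",np.degrees(np.arctan2(R[1,0],R[0,0])).round(2),"want",np.degrees(np.arctan2(np.sin(yaw+np.pi),np.cos(yaw+np.pi))).round(2))
rel(*{"l":((.496,-.003),-.06),"o":((.468,-.263),-.165)}[sys.argv[1]])
E
python3 rel.py l
```

```text
t 2.575 pos [0.4935 0.0024 0.239 ] w 0.001 F [-0.52 -0.05 -0.31] q [-0.05 -0.08  1.98  0.    1.24 -1.56]
tool shift cm [-0.29 -0.52 -0.  ] tip z 0.231 zaxis [-9.e-04  6.e-04 -1.e+00] x dir deg 176.51 want 176.56
```

{"op": "move_arm", "data": {"series": [0, -0.3, -0.5, 5, 0, 0, 0, 0, 0, 0, 5, 0, 0, 0, 0, 0, 0, 4.5, 0, 0, 0, 0, 0, 0, 0, 0, 0, 0, 0, 0, 0, 0, 0, 0, 0]}}

```text
time: 3.2
tool_pos: [0.4975, -0.0022, 0.0958]
tcp_rot: [0.092, 3.138, 0.0]
wrist_force: [1.2, -0.4, 0.3]
width: -0.001
grip_force: 0.0
```

```bash
python3 rel.py l; python3 - <<'E'
from h import *
s=read_camera("side");t=read_camera("top")
a=cv2.resize(s[130:230,205:330,::-1],None,fx=4,fy=4,interpolation=cv2.INTER_CUBIC)
b=cv2.resize(t[130:230,200:275,::-1],None,fx=4,fy=4,interpolation=cv2.INTER_CUBIC)
cv2.imwrite("pics/c1.png",np.hstack([a,b]))
p=read_state()["tool_pos"];p[2]-=.008;print(((proj("side",p)-(205,130))*4).round(),((proj("side",[.496,-.003,.056])-(205,130))*4).round())
E
```

```text
t 3.2 pos [ 0.4975 -0.0022  0.0958] w -0.001 F [ 1.23 -0.38  0.26] q [-0.05  0.07  2.12  0.    0.96 -1.57]
tool shift cm [ 0.15 -0.09 -0.  ] tip z 0.0878 zaxis [ 0.0018  0.     -1.    ] x dir deg 176.63 want 176.56
[171. 174.] [168. 206.]
```

View pics/c1.png

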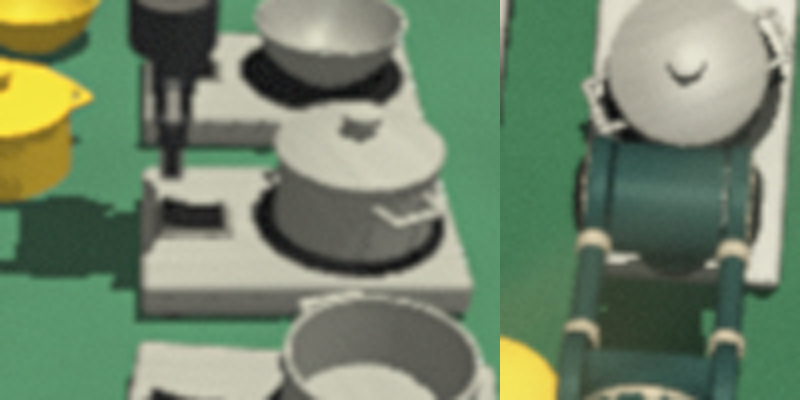

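The side crop shows the fingertip at (171,176), where the model predicts it, right above the raised paddle half at about (165,205). I'll press in small steps.

{"op": "move_arm", "data": {"series": [0, 0.1, 0, 1.5, 0, 0, 0, 0, 0, 0, 1.2, 0, 0, 0, 0, 0, 0, 0.3, 0, 0, 0, 0, 0, 0, 0.3, 0, 0, 0, 0, 0, 0, 0, 0, 0, 0]}}

```text
time: 3.92
tool_pos: [0.4955, -0.003, 0.061]
tcp_rot: [-0.094, -3.14, 0.0]
wrist_force: [-0.7, -0.6, 0.7]
width: 0.001
grip_force: 0.0
```

{"op": "move_arm", "data": {"series": [0, 0, 0, 0.2, 0, 0, 0, 0, 0, 0, 0.2, 0, 0, 0, 0, 0, 0, 0, 0, 0, 0]}}

```text
time: 4.3
tool_pos: [0.4957, -0.0029, 0.0572]
tcp_rot: [0.094, 3.14, 0.0]
wrist_force: [0.9, 0.5, 0.0]
width: -0.001
grip_force: 0.0
```

```bash
python3 rel.py l
```

```text
t 4.3 pos [ 0.4957 -0.0029  0.0572] w -0.001 F [0.86 0.48 0.01] q [-0.06  0.12  2.15  0.    0.88 -1.57]
tool shift cm [-0.03 -0.01  0.  ] tip z 0.0492 zaxis [ 3.e-04  0.e+00 -1.e+00] x dir deg 176.56 want 176.56
```

{"op": "move_arm", "data": {"series": [0, 0, 0, 0.1, 0, 0, 0, 0, 0, 0, 0, 0, 0, 0]}}

```text
time: 4.55
tool_pos: [0.4958, -0.0029, 0.057]
tcp_rot: [0.094, 3.14, -0.0]
wrist_force: [-2.4, 0.5, 5.7]
width: 0.003
grip_force: 2.7
```

{"op": "move_arm", "data": {"series": [0, 0, 0, 0.05, 0, 0, 0, 0, 0, 0, 0, 0, 0, 0]}}

```text
time: 4.8
tool_pos: [0.4958, -0.0029, 0.0569]
tcp_rot: [0.094, 3.14, -0.0]
wrist_force: [-3.5, -0.3, 9.9]
width: 0.001
grip_force: 4.4
```

The reaction force rises at tip z ≈ 0.049, so this switch is fully level. Now lift, turn and travel to the open pot's switch.

{"op": "move_arm", "data": {"series": [0, 0, 0, -3, 0, 0, 0, 0, 0, 0, -5, 0, 0, 0, 0, 0, 0, -5, 0, 0, 0, 0, -0.2, -4.3, 0, 0, 0, 6, 0, -0.3, -4.4, 0, 0, 0, 0]}}

```text
time: 5.42
tool_pos: [0.4918, -0.0906, 0.1873]
tcp_rot: [0.256, 3.128, -0.001]
wrist_force: [-0.2, 0.2, -1.2]
width: -0.001
grip_force: 0.0
```

{"op": "move_arm", "data": {"series": [0, -0.3, -4.4, 0, 0, 0, 0, 0, -0.3, -4.4, 0, 0, 0, 0, 0, -0.3, -4.4, 0, 0, 0, 0, 0, -0.2, -4.3, 0, 0, 0, 0, 0, 0, 0, 0, 0, 0, 0]}}

```text
time: 6.05
tool_pos: [0.4726, -0.2669, 0.1858]
tcp_rot: [0.264, 3.13, -0.001]
wrist_force: [-0.2, 0.1, 0.4]
width: 0.002
grip_force: 0.0
```

```bash
python3 rel.py o; python3 - <<'E'
from h import *
s=read_camera("side");t=read_camera("top")
a=cv2.resize(s[150:275,210:335,::-1],None,fx=4,fy=4,interpolation=cv2.INTER_CUBIC)
b=cv2.resize(t[120:245,210:285,::-1],None,fx=4,fy=4,interpolation=cv2.INTER_CUBIC)
cv2.imwrite("pics/c2.png",np.hstack([a,b]))
E
```

```text
t 6.05 pos [ 0.4726 -0.2669  0.1858] w 0.002 F [-0.21  0.05  0.43] q [-0.56  0.05  1.95 -0.    1.14 -1.96]
tool shift cm [ 0.52  0.31 -0.  ] tip z 0.1778 zaxis [ 5.e-04 -1.e-03 -1.e+00] x dir deg 170.34 want 170.55
```

View pics/c2.png

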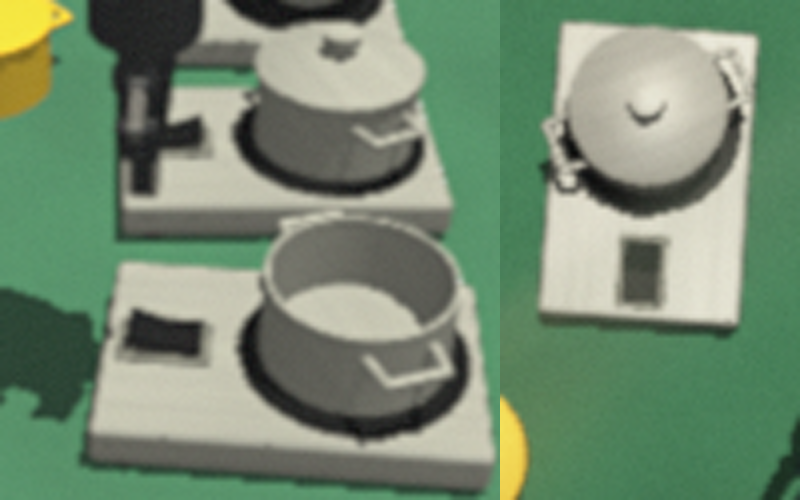

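The lidded pot's switch now has its pot-side half raised, around (195,130) in the side crop, so it is on and the pot has not moved. Next, the open pot's switch.

{"op": "move_arm", "data": {"series": [0, 0.5, 0.3, 4, 0, 0, 0, 0, 0, 0, 4, 0, 0, 0, 0, 0, 0, 2, 0, 0, 0, 0, 0, 0, 0, 0, 0, 0, 0, 0, 0, 0, 0, 0, 0]}}

```text
time: 6.78
tool_pos: [0.4693, -0.2601, 0.0868]
tcp_rot: [0.257, 3.13, -0.001]
wrist_force: [-0.1, 0.5, 0.6]
width: 0.003
grip_force: 0.0
```

```bash
python3 rel.py o
```

```text
t 6.775 pos [ 0.4693 -0.2601  0.0868] w 0.003 F [-0.09  0.54  0.64] q [-0.55  0.15  2.04  0.    0.95 -1.96]
tool shift cm [ 0.08 -0.31  0.  ] tip z 0.0788 zaxis [ 1.3e-03 -6.0e-04 -1.0e+00] x dir deg 170.62 want 170.55
```

{"op": "move_arm", "data": {"series": [0, 0.1, -0.3, 0.8, 0, 0, 0, 0, 0, 0, 0.8, 0, 0, 0, 0, 0, 0, 0.4, 0, 0, 0, 0, 0, 0, 0.3, 0, 0, 0, 0, 0, 0, 0, 0, 0, 0]}}

```text
time: 7.4
tool_pos: [0.4668, -0.2633, 0.0625]
tcp_rot: [-0.259, -3.131, -0.0]
wrist_force: [-0.4, -1.4, 0.1]
width: -0.0
grip_force: 0.0
```

{"op": "move_arm", "data": {"series": [0, 0, 0, 0.2, 0, 0, 0, 0, 0, 0, 0.2, 0, 0, 0, 0, 0, 0, 0.2, 0, 0, 0, 0, 0, 0, 0, 0, 0, 0]}}

```text
time: 7.9
tool_pos: [0.467, -0.2634, 0.057]
tcp_rot: [0.259, 3.131, -0.0]
wrist_force: [-1.9, -0.3, 4.0]
width: -0.001
grip_force: 1.9
```

```bash
python3 rel.py o
```

```text
t 7.9 pos [ 0.467  -0.2634  0.057 ] w -0.001 F [-1.87 -0.34  4.04] q [-0.56  0.19  2.06 -0.    0.89 -1.97]
tool shift cm [-0.1   0.05 -0.  ] tip z 0.049 zaxis [-0.e+00 -1.e-04 -1.e+00] x dir deg 170.56 want 170.55
```

{"op": "move_arm", "data": {"series": [0, 0, 0, 0.05, 0, 0, 0, 0, 0, 0, 0, 0, 0, 0]}}

```text
time: 8.15
tool_pos: [0.467, -0.2634, 0.0569]
tcp_rot: [-0.258, -3.131, 0.0]
wrist_force: [-2.9, 1.1, 7.1]
width: -0.0
grip_force: 3.6
```

{"op": "move_arm", "data": {"series": [0, 0, 0, -3, 0, 0, 0, 0, 0, 0, -5, 0, 0, 0, 0, 0, 0, -5, 0, 0, 0, 0, 0, -5, -2, 0, 0, 0, 0, 0, -5, 0, 0, 0, 0]}}

```text
time: 8.78
tool_pos: [0.4524, -0.3639, 0.2096]
tcp_rot: [0.255, 3.125, -0.006]
wrist_force: [0.4, -0.1, -0.2]
width: -0.001
grip_force: 0.0
```

{"op": "move_arm", "data": {"series": [0, 0, -5, 0, 0, 0, 0, 0, 0, -5, 0, 0, 0, 0, 0, 0, 0, 0, 0, 0, 0, 0, 0, 0, 0, 0, 0, 0]}}

```text
time: 9.28
tool_pos: [0.434, -0.4602, 0.2055]
tcp_rot: [-0.26, -3.13, -0.002]
wrist_force: [-0.6, -0.2, -0.2]
width: -0.003
grip_force: 0.0
```

```bash
python3 - <<'E'
from h import *
s=read_camera("side");t=read_camera("top")
a=cv2.resize(s[110:285,215:345,::-1],None,fx=3,fy=3,interpolation=cv2.INTER_CUBIC)
b=cv2.resize(t[105:280,225:360,::-1],None,fx=3,fy=3,interpolation=cv2.INTER_CUBIC)
cv2.imwrite("pics/c3.png",np.hstack([a,b]))
print(read_state()["tool_pos"],read_state()["wrist_force"])
E
```

```text
[ 0.43438051 -0.45940826  0.20588772] [-0.75650335  0.38740486  0.10153903]
```

View pics/c3.png

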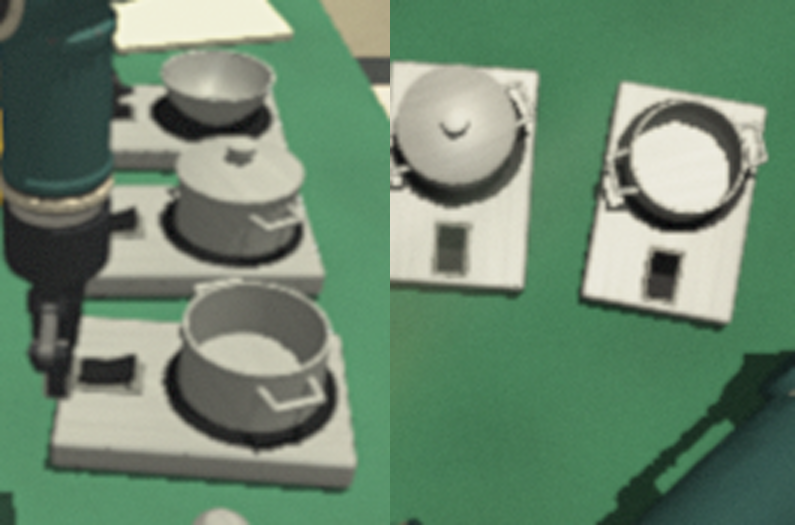

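The open pot's switch, around (108,368) in the side crop, now has its pot-side end raised, and so has the lidded pot's. The pots and bowl are where they were, and the arm is clear of everything.

```bash
python3 -c "
from workcell import *
print(finish_job())"
```

```text
the job is handed in; nothing more can be done
None
```

I switched on the lidded pot's plate first and then the open pot's. I left the bowl's switch untouched, drew the hand back clear, and handed the job in at about 9.4 s; no verdict was shown.

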